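# Tip the standing slide box onto the set-down board and slide it home

## Robot

A 6-joint arm with a two-finger parallel gripper is mounted at the origin on a cart in front of the work surface, level with it; the furniture and walls round the work are solid. World frame = base frame: x ahead of the robot, y to its left, z up, the work surface at z = 0. Lengths are in m, angles in degrees, forces in N, time in s.
With the tool pointing down it reaches from about 0.35 to 0.85 m from the base axis. Payload 8.1 kg.
Tool frame: the origin (TCP) lies at the very end of the fingers, on their centre line; the grasp point (between the pads) lies 19 mm behind it (arm.hold_point_z is the distance from the TCP to the grasp point, in m); z points along the fingers, y is the line along which they close (so a half turn about z gives the same grasp; the last joint's range is limited). The gripper opens to 85 mm and grips with 20 to 120 N. Pads are 22 mm wide; open, the fingers measure 114 mm over their backs; the gripper's body (76 mm by 85 mm) begins 54 mm behind the grasp point. The pads swing forward as they close: fully open they stand 13 mm farther back than shut.
Start: joints at [-73.419, 7.471, 85.268, -0, 87.261, -4.893], TCP at [0.22, -0.558, 0.231] pointing down, gripper open.
Joint ranges: [-169.43, 169.43], [-51.17, 129.36], [1.28, 143.12], [-76.62, 256.62], [0, 156.53], [-152.29, 152.29]. Speed limits (degrees/s): [136.94, 136.94, 159.86, 180, 180, 180].

## Interface

Orientations are given as a 3x3 rotation matrix whose columns are the frame's x, y, z axes.
In Python, from rig import read_state, snapshot, camera_info, hand_in, arm gives the robot as it stands. The module is installed in compiled form; this text tells all that it offers.
- The arm moves only by the tool move_arm, never from a script. Its argument "plan" is a list of rows, each a list of 3 entries, a list of its own where there are three numbers: the shift along the tool's x, y, z normalised to -1 to 1, where 1 is 0.04 m, then the turn about the tool's z normalised to -1 to 1, where 1 is 8 degrees, then the closure, from 0 (fully open) to 1 (shut). In form: [[[x, y, z], roll, fingers], ...]. A call has exactly 8 rows; each row shifts and turns the commanded pose from where the row before left it, along the tool's axes as they then stand; what a row does not reach is not made up. A row lasts 1/10 s, in which the tool goes at most 50 mm and 8.59 degrees, less where a joint would pass 70% of its speed; a pose out of reach is approached as far as the arm can. A call with a number of a shift or a turn outside -1 to 1 is refused whole. A call with a gripper value outside its range is refused whole. The fingers move at their own pace and stop on an object; "squeeze" is the grip in N (left out, the last holds). Time passes only in rows, so rows that do not move let the fingers close, or fill a call up. It gives the time, the measured TCP pose, the force, the opening and the grip force at its end, in the units of the state.
- read_state(): the state, without advancing time (a new reading comes with each control period).
- snapshot(name): name is "side" or "top"; returns the picture (400x640x3 uint8, red, green, blue); there is no depth.
- camera_info(name): a dict with "K" (3x3 intrinsics, pixels), "R" (3x3) and "t" (3): a world point X has camera coordinates R X + t. Camera axes: x right, y down, z forward; pixel columns grow to the right and rows downward; lengths in m; the calibration is good to about 2 mm. A picture is of the moment at which its call begins. camera_info takes no time and is no camera call.
- hand_in(): hands the job in; it is judged then, once.
The state is a dict: "t": time; "q": joint angles; "dq": joint speeds; "effort": joint torques, N m; "ee_pos": TCP position; "ee_rot": TCP orientation; "contact_force": force on the tool from outside, world axes, zero at the start; "ft_torque": the same for the moment, N m; "opening": finger opening in m; "gripper_force": force on a finger pad.
Only numpy, scipy, OpenCV 4.12 (cv2) and the standard library are available. Lean on these libraries where they do the work, as an engineer would, in place of code of your own. Each camera call takes 0.05 s, during which the arm holds its last target. There are 200 camera calls.

## Task

The grey slide box stands on end at the open end of the set-down board. With the fingertips, push it high up so that it topples over from where it stands and lands flat, lid side up, inside the black outline on the board; then push it along the board until its end sits flush against the metal stop bar. Do not pick the box up or slide it along while it stands, and leave the cup, the dish and the timer alone.

Things in the scene. Friction and masses are not known exactly. Their poses are not given: they have to be found in the camera images.
- board: Grey set-down board fixed to the worktop, 160 (x) x 290 (y) x 6 mm, flat; origin at the centre of its underside (z = 0), z up. +y points along it from the open end, where the box stands, to the stop bar: the direction to topple and push. A thin black outline (no height) marks the bay: x -75 to +75 mm, y -90 mm to the stop bar.
- stop_face (a point): Middle of the foot of the stop bar's face, at (0, +125, 6) mm in the board's frame. The aluminium bar is fixed across the +y end, 150 mm long, 16 mm thick, 22 mm high above the board; the face looks to the board's -y.
- slide_box: Loose closed grey slide box (lid fixed), label on the lid, small dark latch on a long side; 88 (x; 98 over latch and hinge) x 140 (y) x 36 mm (z), 0.15 to 0.3 kg. Origin: centre of its underside; z out through the lid. At first it stands on end on the board, y up, 140 mm tall (top at 146), lid facing the board's -y, up to 6 degrees off square, underside 12 to 28 mm inside the near line.
- box_top_end (a point): Centre of the box's end that is at the top at the start, box frame (0, +70, 18) mm. Pushed near here on the lid side, towards the stop bar, the box tips about its lower front edge, passes its balance point at about 15 degrees and falls on its underside. This end then leads and must meet the stop bar.
- box_foot_end (a point): Centre of the opposite end, on which the box stands at first, box frame (0, -70, 18) mm. After the fall the box lies 36 mm high with this end near where it stood, facing the open end of the board; pushed here it slides to the stop bar, 45 to 75 mm away.
- sample_cup: Bystander: capped sample cup, 62 mm across, 66 mm high, loose, beside the board; origin at the centre of its underside.
- petri_dish: Bystander: petri dish with lid, 91 mm across, 15 mm high, loose, beside the board; origin at the centre of its underside.
- timer: Bystander: bench timer, 62 x 66 x 20 mm, loose, beside the board; origin at the centre of its underside.
There are look-alikes about, which are no part of the job. There is more than one size of the slide_box; the one meant has the size given above.

How it is judged:
By the outcome, as a careful person would: the job done as asked, in the order asked, and still so for the second after the job is handed in, with the robot touching nothing.
It also fails if it takes over 45 s, if anything falls off the work surface, if the arm or the gripper's body presses on something with over 40 N, if the wrist force passes 120 N, or if a joint passes its speed limit or range.

## Working session

There is one attempt and no reset: what is moved stays moved. The work goes in short steps, Python scripts to look and compute and a tool call to move; the robot and the scene stay as the last step left them, time stands still between calls to the robot, and variables do not carry over. Pictures are saved under pics/ and viewed, at most 10 in all, crops included, and the job is handed in when it is done.

Besides the shell and the picture viewer there is one more tool, called after "Emit:" as a command line: name --argument value ..., lists and objects as JSON in quotes. move_arm: Moves the arm, as the interface text tells. Its arguments: {"type":"object","properties":{"plan":{"type":"array","items":{"type":"array"}},"squeeze":{"type":"number"}},"required":["plan"]}

```bash
mkdir -p pics
python3 - <<'E'
from rig import *
import cv2,numpy as np
for n in("side","top"):
    im=snapshot(n); cv2.imwrite(f"pics/{n}0.png",im[:,:,::-1]); c=camera_info(n); print(n,np.round(c["K"],1).tolist(),np.round(c["R"],4).tolist(),np.round(c["t"],4).tolist())
s=read_state(); print(s["t"],s["ee_pos"],np.round(s["ee_rot"],3).tolist(),s["opening"])
E
```

```text
side [[411.7, 0.0, 318.5], [0.0, 411.7, 205.3], [0.0, 0.0, 1.0]] [[0.9998, 0.0068, -0.0179], [-0.0106, -0.577, -0.8167], [-0.0159, 0.8167, -0.5768]] [-0.5736, 0.0709, 1.0854]
top [[425.9, 0.0, 322.4], [0.0, 425.9, 203.2], [0.0, 0.0, 1.0]] [[0.0197, -0.9995, -0.0265], [-0.9951, -0.017, -0.0979], [0.0974, 0.0283, -0.9948]] [-0.0197, 0.5706, 1.092]
0.1 [ 0.21952271 -0.55784626  0.23031512] [[0.931, 0.366, -0.0], [0.366, -0.931, 0.002], [0.0, -0.002, -1.0]] 0.08539960088803593
```

View pics/side0.png

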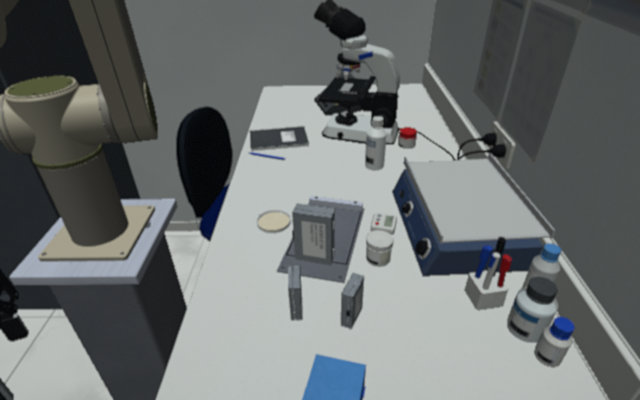

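View pics/top0.png

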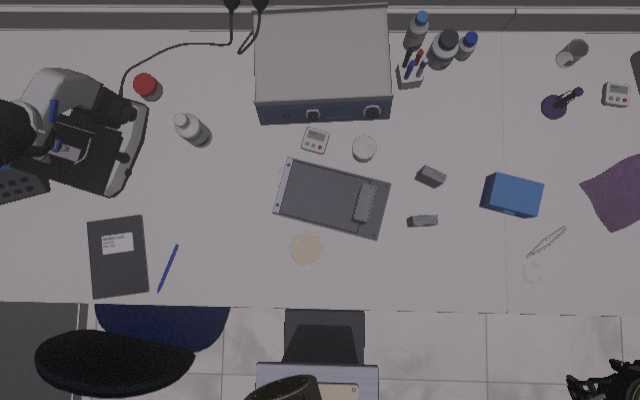

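Side view: the box standing on the board is at (314,235), with two smaller look-alikes at (295,293) and (352,300). In the top view they are at (366,202), (423,220) and (431,176). The one on the board, largest and with its label facing the open end, fits the description. I'll confirm it in an enlarged crop.

Run:
```python
import cv2,numpy as np
a=cv2.imread("pics/side0.png")[180:340,240:420]; b=cv2.imread("pics/top0.png")[120:280,260:450]
f=lambda i:cv2.resize(i,None,fx=4,fy=4,interpolation=cv2.INTER_CUBIC)
b=cv2.convertScaleAbs(b,alpha=1.6)
cv2.imwrite("pics/sc.png",f(a[:148])); cv2.imwrite("pics/tc.png",f(b[:148]))
```

```text
(no output)
```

View pics/sc.png

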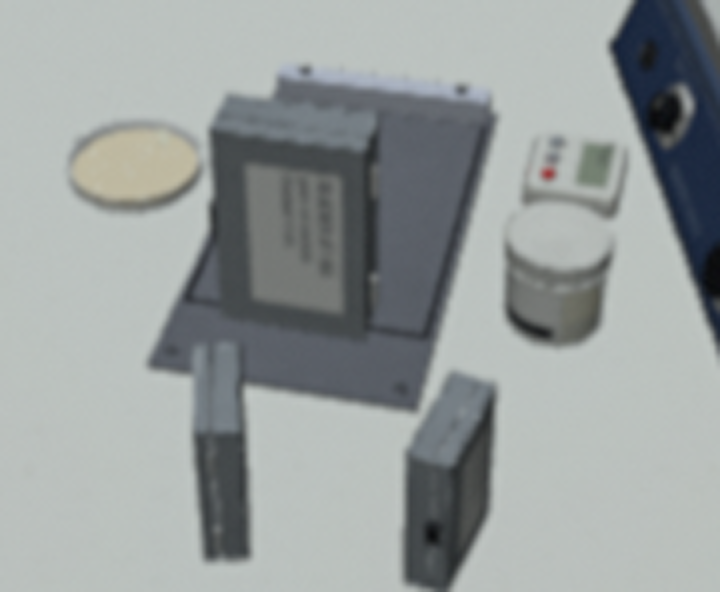

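View pics/tc.png

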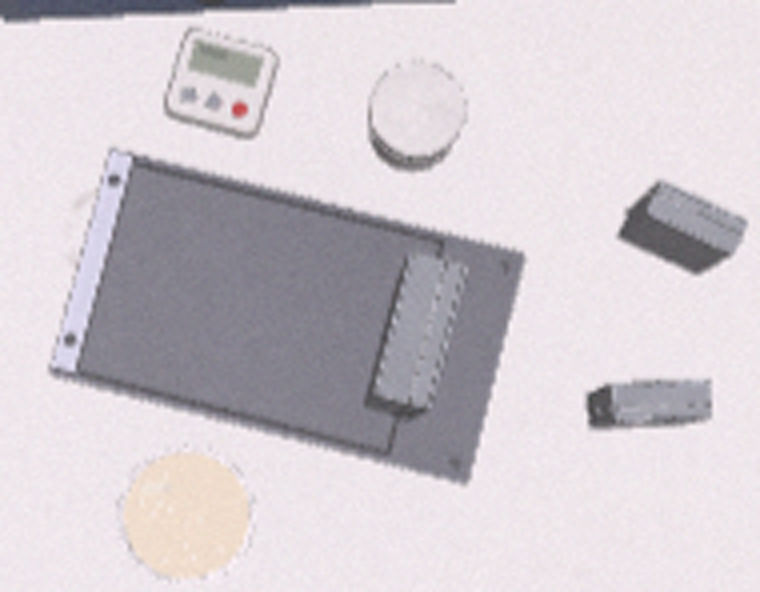

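The crop confirms it. The box on the board is the large one (side crop lid corners about (212,130) to (362,338), label towards the camera). The two at (220,450) and (450,480) are narrower and off the board. Next I triangulate and fit the poses.

```bash
cat > h.py <<'E'
import numpy as np,cv2
from rig import camera_info
from scipy.optimize import least_squares
C={n:camera_info(n) for n in("side","top")}
def proj(n,X):
    c=C[n]; p=(np.atleast_2d(X)@np.array(c["R"]).T+c["t"])@np.array(c["K"]).T; return p[:,:2]/p[:,2:]
def tri(s,t):
    P=[np.array(C[n]["K"])@np.c_[C[n]["R"],C[n]["t"]] for n in("side","top")]
    X=cv2.triangulatePoints(*P,np.array(s,float).T,np.array(t,float).T); return (X[:3]/X[3]).T
def fit(obs,p0):  # obs: (cam,local xyz,uv), yaw pose x,y,th
    def T(p,L): c,s=np.cos(p[2]),np.sin(p[2]); return np.array([p[0]+c*L[0]-s*L[1],p[1]+s*L[0]+c*L[1],L[2]])
    r=least_squares(lambda p:np.concatenate([proj(n,T(p,L))[0]-uv for n,L,uv in obs]),p0); return r.x,r.fun
sc=lambda u,v:np.array([240+u/4,180+v/4])
tc=lambda u,v:np.array([260+u/4,120+v/4])
E
python3 - <<'E'
from h import *
o=[("top",(.08,-.145,.006),tc(525,250)),("top",(-.08,-.145,.006),tc(465,483)),("top",(-.08,.145,.006),tc(50,374)),
("top",(.075,-.09,.006),tc(443,242)),("top",(-.075,-.09,.006),tc(390,452)),("top",(.075,.125,.028),tc(132,155)),("top",(-.075,.125,.028),tc(78,370)),
("side",(.08,-.145,.006),sc(415,408)),("side",(-.08,-.145,.006),sc(150,365)),("side",(.075,-.09,.006),sc(430,335)),("side",(-.075,-.09,.006),sc(188,298))]
b,f=fit(o,[.6,0,-.2]); print("board",b.round(4),np.degrees(b[2]).round(2),np.abs(f).max().round(1),f.reshape(-1,2).round(1).tolist())
S=[sc(212,130),sc(370,150),sc(378,122),sc(228,96)];Tt=[tc(428,412),tc(467,262),tc(408,255),tc(370,400)]
X=tri(S,Tt);print("tri box top",X.round(4).tolist())
# box: local x, y = along push, origin centre of standing footprint
o=[("side",(-.044,-.018,.146),S[0]),("side",(.044,-.018,.146),S[1]),("side",(.044,.018,.146),S[2]),("side",(-.044,.018,.146),S[3]),
("top",(-.044,-.018,.146),Tt[0]),("top",(.044,-.018,.146),Tt[1]),("top",(.044,.018,.146),Tt[2]),("top",(-.044,.018,.146),Tt[3]),
("side",(-.044,-.018,.006),sc(220,315)),("side",(.044,-.018,.006),sc(362,338))]
x,f=fit(o,[.6,-.1,-.2]); print("box",x.round(4),np.degrees(x[2]).round(2),f.reshape(-1,2).round(1).tolist())
c,s=np.cos(b[2]),np.sin(b[2]);d=x[:2]-b[:2];print("box in board",[c*d[0]+s*d[1],-s*d[0]+c*d[1]])
def pt(n,uv,z):
    c_=C[n];R=np.array(c_["R"]);ray=R.T@np.linalg.inv(c_["K"])@[*uv,1];o=-R.T@c_["t"];return o+ray*(z-o[2])/ray[2]
for n,q,z in(("cup",tc(416,105),.066),("dish",tc(186,513),.015),("timer",tc(222,80),.02),("look1",tc(695,215),.09),("look2",tc(660,400),.09)):print(n,pt(n and "top",q,z).round(3))
E
```

```text
board [ 0.5884 -0.0326 -0.2307] -13.22 1.7 [[-0.0, -0.4], [0.9, -0.7], [-0.7, -0.3], [0.1, -1.6], [-0.1, 0.1], [-0.2, -0.6], [-1.1, 0.1], [0.8, -0.1], [-1.4, -0.5], [-0.7, 1.0], [-1.7, 0.8]]
tri box top [[0.518, -0.1173, 0.1433], [0.6052, -0.1395, 0.1453], [0.6101, -0.1052, 0.1387], [0.5247, -0.0834, 0.142]]
box [ 0.5648 -0.1119 -0.2363] -13.54 [[-1.8, -0.3], [-1.8, -0.0], [-0.3, -2.6], [-1.1, -1.1], [0.7, -1.3], [0.1, -0.0], [-0.0, -2.1], [0.2, -2.2], [-0.5, 1.1], [0.2, 1.1]]
box in board [np.float64(-0.004862769329468258), np.float64(-0.08258491171138982)]
cup [ 0.716 -0.114  0.066]
dish [0.452 0.031 0.015]
timer [0.742 0.013 0.02 ]
look1 [ 0.643 -0.286  0.09 ]
look2 [ 0.528 -0.264  0.09 ]
```

Measured: the board is at (0.588, -0.033) with yaw -13.2°. The box stands at (0.565, -0.112) with yaw -13.5°, its top at about 0.142 m (the text gives 0.146), and its foot 25 mm inside the near line. I'll turn the tool so its x lies along the push direction and half close the fingers for two contact points.

Emit:
move_arm --plan '[[[0, 0, 0], -1, 0.5], [[0, 0, 0], -1, 0.5], [[0, 0, 0], -1, 0.5], [[0, 0, 0], -1, 0.5], [[0, 0, 0], -1, 0.5], [[0, 0, 0], -1, 0.5], [[0, 0, 0], -0.9, 0.5], [[0, 0, 0], 0, 0.5]]' --squeeze 40

```text
t: 0.9
ee_pos: [0.2196, -0.558, 0.2307]
ee_rot: [[0.229, 0.974, -0.0], [0.974, -0.229, 0.001], [0.001, -0.001, -1.0]]
contact_force: [-0.2, -0.5, -0.8]
opening: 0.0425
gripper_force: 0.0
```

Emit:
move_arm --plan '[[[0.7, 0.4, 0], 0, 0.5], [[0.8, 0.45, 0], 0, 0.5], [[0.8, 0.45, 0], 0, 0.5], [[0.8, 0.45, 0], 0, 0.5], [[0.8, 0.45, 0], 0, 0.5], [[0.8, 0.45, 0], 0, 0.5], [[0.8, 0.45, 0], 0, 0.5], [[0.5, 0.3, 0], 0, 0.5]]'

```text
t: 1.7
ee_pos: [0.4087, -0.3541, 0.2311]
ee_rot: [[0.233, 0.972, 0.0], [0.972, -0.233, 0.001], [0.001, -0.0, -1.0]]
contact_force: [-0.8, -1.3, 0.4]
opening: 0.043
gripper_force: 0.0
```

Emit:
move_arm --plan '[[[0.8, 0.4, 0], 0, 0.5], [[0.8, 0.4, 0], 0, 0.5], [[0.8, 0.4, 0], 0, 0.5], [[0.8, 0.4, 0], 0, 0.5], [[0.8, 0.4, 0], 0, 0.5], [[0.8, 0.4, 0], 0, 0.5], [[0, 0, 0], 0, 0.5], [[0, 0, 0], 0, 0.5]]'

```text
t: 2.5
ee_pos: [0.5451, -0.1908, 0.2308]
ee_rot: [[0.231, 0.973, -0.001], [0.973, -0.231, 0.0], [-0.0, -0.001, -1.0]]
contact_force: [0.3, -0.7, 0.5]
opening: 0.0426
gripper_force: 0.0
```

Emit:
move_arm --plan '[[[0, 0, 0.5], 0, 0.5], [[0, 0, 0.6], 0, 0.5], [[0, 0, 0.6], 0, 0.5], [[0, 0, 0.6], 0, 0.5], [[0, 0, 0.5], 0, 0.5], [[0, 0, 0], 0, 0.5], [[0, 0, 0], 0, 0.5], [[0, 0, 0], 0, 0.5]]'

```text
t: 3.3
ee_pos: [0.5457, -0.1924, 0.121]
ee_rot: [[0.232, 0.973, 0.002], [0.973, -0.232, -0.001], [-0.001, 0.002, -1.0]]
contact_force: [0.1, -0.1, 0.8]
opening: 0.043
gripper_force: 0.0
```

Run:
```python
from rig import *
import cv2,numpy as np
a=snapshot("side")[160:320,230:430,::-1]; b=snapshot("top")[120:280,260:450,::-1]
b=cv2.convertScaleAbs(b,alpha=1.6)
f=lambda i:cv2.resize(i,None,fx=2,fy=2,interpolation=cv2.INTER_CUBIC)
cv2.imwrite("pics/a1.png",np.hstack([f(a),f(b)]))
p=np.array(read_state()["ee_pos"]);d=np.array([.2325,.9726]);n=np.array([.9726,-.2325])
v=p[:2]-[.5648,-.1119];print("tcp rel box: along",v@d,"across",v@n,"z",p[2])
```

```text
tcp rel box: along -0.08245119164075329 across 0.0002711377267037608 z 0.12109589933265685
```

View pics/a1.png

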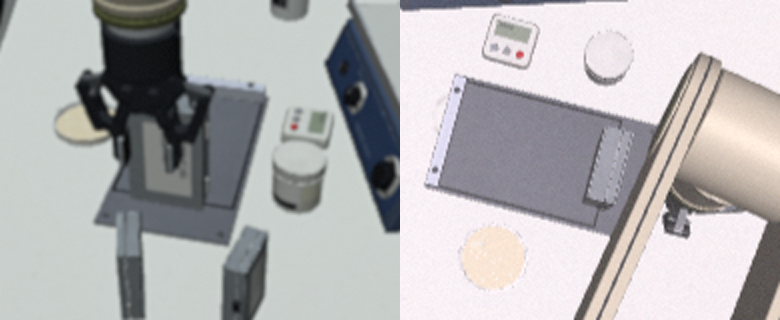

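The side view shows both fingertips (crop 122,145 and 175,150) centred behind the lid, and the box still standing. The gap to the lid is about 53 mm, so I close most of it and then push slowly.

Emit:
move_arm --plan '[[[0.3, 0, 0], 0, 0.5], [[0.3, 0, 0], 0, 0.5], [[0.2, 0, 0], 0, 0.5], [[0.1, 0, 0], 0, 0.5], [[0.1, 0, 0], 0, 0.5], [[0.05, 0, 0], 0, 0.5], [[0.05, 0, 0], 0, 0.5], [[0.05, 0, 0], 0, 0.5]]'

```text
t: 4.2
ee_pos: [0.5556, -0.1467, 0.1192]
ee_rot: [[0.231, 0.973, -0.0], [0.973, -0.231, -0.0], [-0.0, -0.0, -1.0]]
contact_force: [0.1, -0.0, 0.7]
opening: 0.0426
gripper_force: 0.0
```

Emit:
move_arm --plan '[[[0.08, 0, 0], 0, 0.5], [[0.08, 0, 0], 0, 0.5], [[0.08, 0, 0], 0, 0.5], [[0.08, 0, 0], 0, 0.5], [[0.08, 0, 0], 0, 0.5], [[0.08, 0, 0], 0, 0.5], [[0.08, 0, 0], 0, 0.5], [[0.08, 0, 0], 0, 0.5]]'

```text
t: 5.0
ee_pos: [0.5616, -0.1215, 0.1193]
ee_rot: [[0.23, 0.973, -0.0], [0.973, -0.23, 0.0], [0.0, -0.0, -1.0]]
contact_force: [-0.9, -0.2, 0.2]
opening: 0.0424
gripper_force: 0.1
```

Run:
```python
from rig import *
import cv2,numpy as np
a=snapshot("side")[160:320,230:430,::-1]; b=snapshot("top")[120:280,260:450,::-1]
b=cv2.convertScaleAbs(b,alpha=1.6)
f=lambda i:cv2.resize(i,None,fx=2,fy=2,interpolation=cv2.INTER_CUBIC)
cv2.imwrite("pics/a2.png",np.hstack([f(a),f(b)]))
s=read_state();p=np.array(s["ee_pos"]);d=np.array([.2325,.9726]);n=np.array([.9726,-.2325])
v=p[:2]-[.5648,-.1119];print("tcp rel box: along",v@d,"across",v@n,"z",p[2],s["contact_force"])
```

```text
tcp rel box: along -0.009868946505516582 across -0.0009812201027405358 z 0.11923265262071037 [-0.0862464  -0.53070777 -0.30658754]
```

View pics/a2.png

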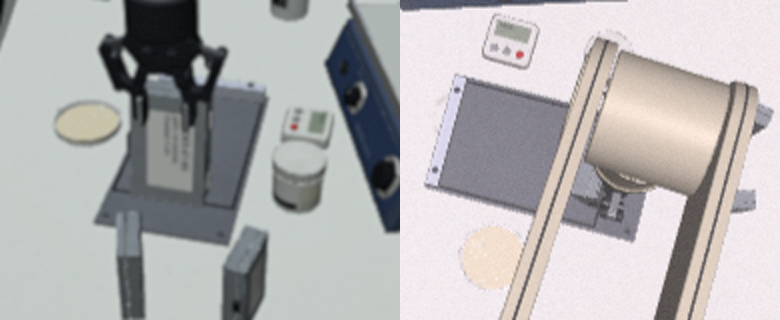

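The box is tipping: its foot stays at crop (133,198) while the top leans away. I continue past the balance point and then stop.

Emit:
move_arm --plan '[[[0.1, 0, 0], 0, 0.5], [[0.1, 0, 0], 0, 0.5], [[0.1, 0, 0], 0, 0.5], [[0.1, 0, 0], 0, 0.5], [[0.1, 0, 0], 0, 0.5], [[0.1, 0, 0], 0, 0.5], [[0, 0, 0], 0, 0.5], [[0, 0, 0], 0, 0.5]]'

```text
t: 5.9
ee_pos: [0.567, -0.0983, 0.1193]
ee_rot: [[0.23, 0.973, -0.0], [0.973, -0.23, -0.0], [-0.0, -0.0, -1.0]]
contact_force: [-0.0, -0.1, 0.2]
opening: 0.0427
gripper_force: 0.0
```

Emit:
move_arm --plan '[[[-0.3, 0, 0], 0, 0.5], [[-0.6, 0, 0], 0, 0.5], [[-0.6, 0, 0], 0, 0.5], [[-0.6, 0, 0], 0, 0.5], [[-0.6, 0, 0], 0, 0.5], [[-0.3, 0, 0], 0, 0.5], [[0, 0, 0], 0, 0.5], [[0, 0, 0], 0, 0.5]]'

```text
t: 6.7
ee_pos: [0.5393, -0.2151, 0.1192]
ee_rot: [[0.231, 0.973, -0.0], [0.973, -0.231, 0.0], [0.0, -0.0, -1.0]]
contact_force: [-0.0, 0.3, -0.1]
opening: 0.0428
gripper_force: 0.0
```

Run:
```python
from rig import *
import cv2,numpy as np
a=snapshot("side")[180:300,250:400,::-1]; b=snapshot("top")[120:280,260:450,::-1]
b=cv2.convertScaleAbs(b,alpha=1.6)
cv2.imwrite("pics/a3top.png",b)
f=lambda i:cv2.resize(i,None,fx=5,fy=5,interpolation=cv2.INTER_CUBIC)
cv2.imwrite("pics/a3.png",f(a))
s=read_state();p=np.array(s["ee_pos"]);d=np.array([.2325,.9726]);n=np.array([.9726,-.2325])
v=p[:2]-[.5648,-.1119];print("tcp rel box: along",v@d,"across",v@n,"z",p[2],s["contact_force"])
```

```text
tcp rel box: along -0.10549585394023843 across -0.0007252676849996073 z 0.11924293740792381 [-0.16101135 -0.46342667 -0.92867211]
```

View pics/a3.png

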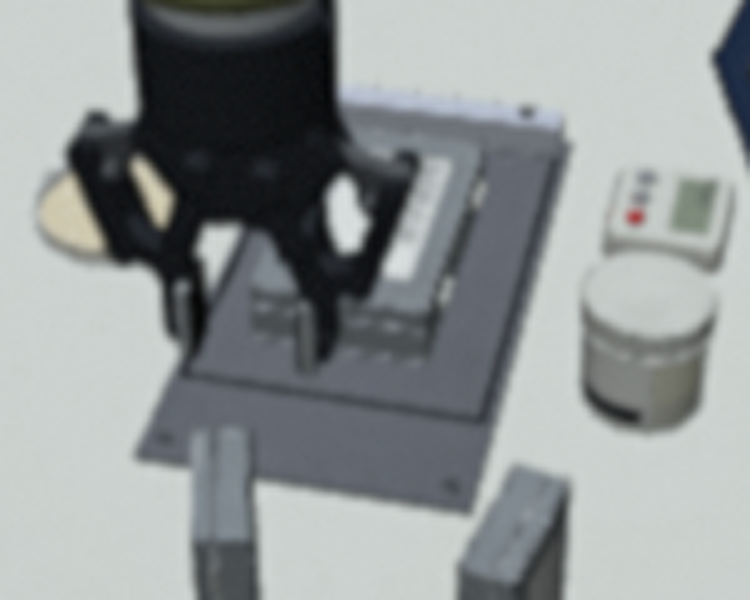

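The box lies flat, lid up, inside the outline. Its foot end's top edge runs from (252,293) to (435,316) in the crop. Now I locate that end to line up the sliding push.

```bash
cat >> h.py <<'E'
def pt(n,uv,z):
    c_=C[n];R=np.array(c_["R"]);ray=R.T@np.linalg.inv(c_["K"])@[*uv,1];o=-R.T@c_["t"];return o+ray*(z-o[2])/ray[2]
B=np.array([.5884,-.0326]);bt=-.2307
def tob(X): d=np.asarray(X)[:2]-B;c,s=np.cos(bt),np.sin(bt);return np.array([c*d[0]+s*d[1],-s*d[0]+c*d[1]])
E
python3 - <<'E'
from h import *
from rig import read_state
k=lambda u,v:(250+u/5,180+v/5)
for nm,q,z in(("UL",k(252,293),.042),("UR",k(435,316),.042),("LL",k(252,330),.006),("LR",k(430,357),.006),("nearline L",k(185,375),.006),("nearline R",k(488,418),.006)):
    X=pt("side",q,z);print(nm,X.round(4),tob(X).round(4))
p=read_state()["ee_pos"];print("tcp board",tob(p))
E
```

```text
UL [ 0.5318 -0.0842  0.042 ] [-0.0433 -0.0632]
UR [ 0.6187 -0.1023  0.042 ] [ 0.0455 -0.0609]
LL [ 0.5296 -0.0695  0.006 ] [-0.0488 -0.0494]
LR [ 0.6169 -0.0906  0.006 ] [ 0.0411 -0.0499]
nearline L [ 0.4988 -0.102   0.006 ] [-0.0714 -0.0881]
nearline R [ 0.6429 -0.1336  0.006 ] [ 0.0761 -0.0859]
tcp board [-0.00598369 -0.18808722]
```

The foot end is at board y of about -60 mm, centred and square. The look-alike at (0.528,-0.264) is close behind the tool, so I go forward before descending.

Emit:
move_arm --plan '[[[0.4, 0.1, 0], 0, 0.5], [[0.5, 0, 0], 0, 0.5], [[0.5, 0, 0], 0, 0.5], [[0.5, 0, 0], 0, 0.5], [[0, 0, 0], 0, 0.5], [[0, 0, 0.4], 0, 0.5], [[0, 0, 0.5], 0, 0.5], [[0, 0, 0.5], 0, 0.5]]'

```text
t: 7.6
ee_pos: [0.5605, -0.1423, 0.0617]
ee_rot: [[0.23, 0.973, -0.0], [0.973, -0.23, -0.0], [-0.0, -0.0, -1.0]]
contact_force: [-1.0, 1.2, -0.6]
opening: 0.0427
gripper_force: 0.0
```

Emit:
move_arm --plan '[[[0, 0, 0.5], 0, 0.5], [[0, 0, 0.3], 0, 0.5], [[0, 0, 0.2], 0, 0.5], [[0, 0, 0.15], 0, 0.5], [[0, 0, 0], 0, 0.5], [[0, 0, 0], 0, 0.5], [[0, 0, 0], 0, 0.5], [[0, 0, 0], 0, 0.5]]'

```text
t: 8.4
ee_pos: [0.5614, -0.1424, 0.0181]
ee_rot: [[0.23, 0.973, 0.001], [0.973, -0.23, -0.0], [-0.0, 0.001, -1.0]]
contact_force: [0.1, 0.4, 0.3]
opening: 0.0428
gripper_force: 0.0
```

Run:
```python
from h import *
from rig import read_state
s=read_state();print(tob(s["ee_pos"]),s["ee_pos"],s["contact_force"])
```

```text
[-0.00118432 -0.11303384] [ 0.56140085 -0.14236838  0.01813508] [0.07120036 0.38204061 0.31097684]
```

Emit:
move_arm --plan '[[[0.3, 0, 0], 0, 0.5], [[0.3, 0, 0], 0, 0.5], [[0.15, 0, 0], 0, 0.5], [[0.15, 0, 0], 0, 0.5], [[0.15, 0, 0], 0, 0.5], [[0.15, 0, 0], 0, 0.5], [[0.15, 0, 0], 0, 0.5], [[0.15, 0, 0], 0, 0.5]]'

```text
t: 9.2
ee_pos: [0.5746, -0.0835, 0.0172]
ee_rot: [[0.231, 0.973, -0.0], [0.973, -0.231, -0.0], [-0.0, -0.0, -1.0]]
contact_force: [-0.4, -2.0, -0.2]
opening: 0.0423
gripper_force: 0.7
```

Emit:
move_arm --plan '[[[0.15, 0, 0], 0, 0.5], [[0.1, 0, 0], 0, 0.5], [[0.08, 0, 0], 0, 0.5], [[0.08, 0, 0], 0, 0.5], [[0.08, 0, 0], 0, 0.5], [[0.05, 0, 0], 0, 0.5], [[0, 0, 0], 0, 0.5], [[0, 0, 0], 0, 0.5]]'

```text
t: 10.0
ee_pos: [0.5797, -0.0626, 0.0173]
ee_rot: [[0.23, 0.973, 0.0], [0.973, -0.23, 0.0], [0.0, 0.0, -1.0]]
contact_force: [0.0, 0.2, 0.3]
opening: 0.0428
gripper_force: 0.0
```

Run:
```python
from h import *
from rig import read_state
s=read_state();print(tob(s["ee_pos"]),s["ee_pos"],s["contact_force"])
```

```text
[-0.00165154 -0.03121356] [ 0.57965496 -0.06260896  0.01733871] [0.00734448 0.22431778 0.31295188]
```

Emit:
move_arm --plan '[[[0.03, 0, 0], 0, 0.5], [[0.03, 0, 0], 0, 0.5], [[0.03, 0, 0], 0, 0.5], [[0.03, 0, 0], 0, 0.5], [[0.03, 0, 0], 0, 0.5], [[0.02, 0, 0], 0, 0.5], [[0.02, 0, 0], 0, 0.5], [[0.02, 0, 0], 0, 0.5]]'

```text
t: 10.8
ee_pos: [0.5812, -0.0558, 0.0173]
ee_rot: [[0.231, 0.973, -0.001], [0.973, -0.231, -0.002], [-0.002, -0.0, -1.0]]
contact_force: [-3.1, -9.9, 2.0]
opening: 0.0425
gripper_force: 5.4
```

The force has risen from about 2 N while sliding to 10 N, so the box has met the stop. One small seating push, then I back off.

Emit:
move_arm --plan '[[[0.02, 0, 0], 0, 0.5], [[0.02, 0, 0], 0, 0.5], [[0, 0, 0], 0, 0.5], [[0, 0, 0], 0, 0.5], [[0, 0, 0], 0, 0.5], [[0, 0, 0], 0, 0.5], [[0, 0, 0], 0, 0.5], [[0, 0, 0], 0, 0.5]]'

```text
t: 11.6
ee_pos: [0.5811, -0.0557, 0.0174]
ee_rot: [[0.231, 0.973, -0.002], [0.973, -0.231, -0.004], [-0.004, -0.001, -1.0]]
contact_force: [-6.2, -13.0, 2.1]
opening: 0.043
gripper_force: 7.4
```

Emit:
move_arm --plan '[[[-0.05, 0, 0], 0, 0.5], [[-0.1, 0, 0], 0, 0.5], [[-0.4, 0, 0], 0, 0.5], [[-0.6, 0, 0], 0, 0.5], [[-0.4, 0, 0], 0, 0.5], [[0, 0, -0.5], 0, 0.5], [[0, 0, -0.8], 0, 0.5], [[0, 0, -0.8], 0, 0.5]]'

```text
t: 12.4
ee_pos: [0.5666, -0.114, 0.1015]
ee_rot: [[0.231, 0.973, -0.002], [0.973, -0.231, 0.001], [0.0, -0.002, -1.0]]
contact_force: [0.6, 0.4, 0.3]
opening: 0.0426
gripper_force: 0.0
```

Emit:
move_arm --plan '[[[0, 0, -0.8], 0, 0.5], [[0, 0, -0.8], 0, 0.5], [[0, 0, -0.8], 0, 0.5], [[-0.6, 0, -0.8], 0, 0.5], [[-0.9, 0, 0], 0, 0.5], [[-0.9, 0, 0], 0, 0.5], [[-0.9, 0, 0], 0, 0.5], [[-0.9, 0, 0], 0, 0.5]]'

```text
t: 13.2
ee_pos: [0.5281, -0.2787, 0.2294]
ee_rot: [[0.231, 0.973, 0.0], [0.973, -0.231, 0.0], [0.0, 0.0, -1.0]]
contact_force: [-0.2, -0.2, -0.1]
opening: 0.0424
gripper_force: 0.0
```

Emit:
move_arm --plan '[[[-0.9, 0, 0], 0, 0.5], [[-0.9, 0, 0], 0, 0.5], [[-0.9, 0, 0], 0, 0.5], [[-0.9, 0, 0], 0, 0.5], [[-0.5, 0, 0], 0, 0.5], [[0, 0, 0], 0, 0.5], [[0, 0, 0], 0, 0.5], [[0, 0, 0], 0, 0.5]]'

```text
t: 14.0
ee_pos: [0.4915, -0.4353, 0.2293]
ee_rot: [[0.23, 0.973, 0.0], [0.973, -0.23, 0.001], [0.001, -0.0, -1.0]]
contact_force: [-0.1, 0.2, 0.5]
opening: 0.043
gripper_force: 0.0
```

Run:
```python
from rig import *
import cv2,numpy as np
f=lambda i,k:cv2.resize(i,None,fx=k,fy=k,interpolation=cv2.INTER_CUBIC)
a=snapshot("side")[180:300,250:400,::-1]; b=cv2.convertScaleAbs(snapshot("top")[140:255,260:400,::-1],alpha=1.7)
cv2.imwrite("pics/a4s.png",f(a,5));cv2.imwrite("pics/a4t.png",f(b,5))
s=read_state();print(s["t"],s["ee_pos"],s["contact_force"])
```

```text
14.1 [ 0.49170263 -0.43526721  0.22946084] [ 0.03329228  0.63683991 -0.06557824]
```

View pics/a4t.png

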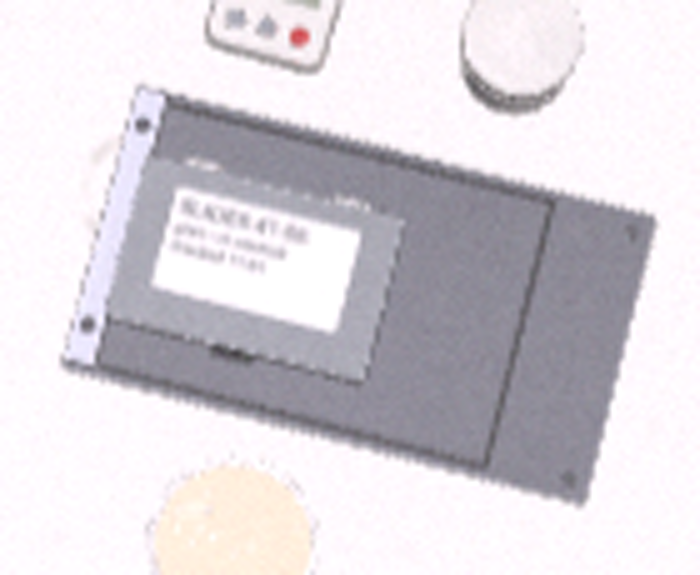

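View pics/a4s.png

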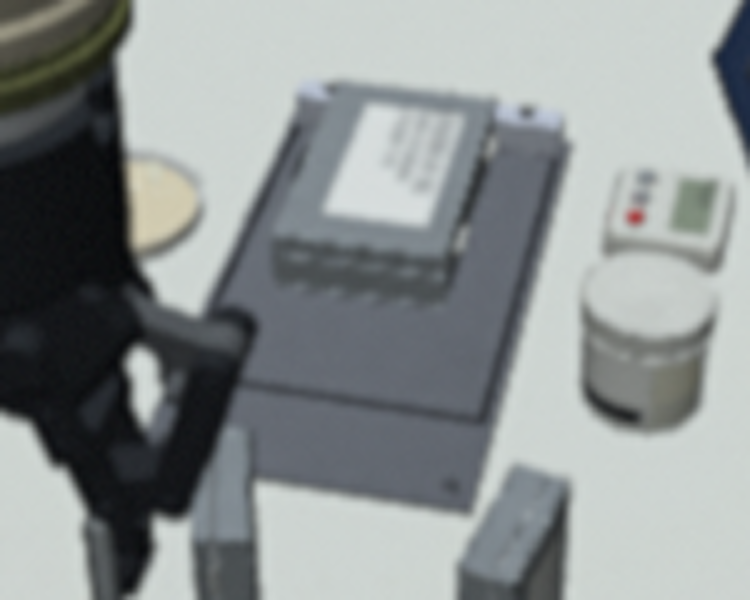

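In both views the box lies lid up inside the outline, with its leading end flush along the bar (top crop (150,160) to (105,320)). The cup, dish and timer have not moved, and the arm is clear.

```bash
python3 -c "
from rig import *
print(hand_in())"
```

```text
the job is handed in; nothing more can be done
None
```

The box was toppled from where it stood, landed flat with its lid up inside the outline, and was pushed flush against the stop bar; the job was handed in at about 14 s with the cup, dish and timer untouched.

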